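# Open the board trimmer and lay in a strip

## Task

Get the trimmer ready for its next cut: turn the safety catch clear of the blade arm, raise the arm all the way to its stop and leave it up, then take the long strip of board from the easel and lay it flat on the trimmer's bed with a long edge flush against the fence along its length and one end overhanging the cutting edge by about 30 mm. Leave everything else on the table as it stands.

Things in the scene. Friction and masses are not known exactly. Their poses are not given: they have to be found in the camera images.
- trimmer: Lever board trimmer, fixed to the table. Origin: on the table under the bed; x runs along the cutting edge from the handle end to the hinge end, y to the left (away from the blade arm), z up. Grey bed: x from -130 to +140 mm, y from -140 to +140 mm, top 30 mm above the table. Catch post at x = -85, y = -113; a fence across the hinge end; hinge cheeks at x = 116 to 158, y = -132 to -162, 64 mm high
- fence (a point): Foot of the fence's working face on the bed's top, at trimmer x = 100, y = 0, z = 30 mm; axes as the trimmer's. The fence is an aluminium bar across the bed along y (from -120 to +130 mm), 12 mm high and 15 mm thick; the board goes against its face that looks to -x
- cut_edge (a point): Point on the cutting edge, the straight edge of the bed at trimmer y = -140 mm: this point is at x = 0, y = -140, z = 30 mm; axes as the trimmer's
- blade_arm (a joint): Blade arm, rad: 0 shut, lying along the cutting edge; grows as the handle rises; 0.96 at its upper stop. It stays where it is left; raising takes about 7 N at the handle. It cannot rise while the catch's nose lies over its bar
- hinge (a point): Hinge of the arm, at trimmer x = 140, y = -147, z = 45 mm; axis along trimmer y. From here the arm's bar runs to the handle, 16 mm wide and 18 mm deep (shut, its top is 54 mm above the table). A 3 mm blade on its left side hangs 7 to 37 mm below the bar's centre line, from 45 to 265 mm out from the hinge
- handle (a point): Middle of the arm's round black handle, 26 mm thick, 113 mm long in line with the arm, 318 mm from the hinge. Shut: at trimmer x = -178, y = -147, 45 mm above the table, standing out past the bed, whose edge is 48 mm inward; the tip is 60 mm outward. Axes are the arm's: x along it to the hinge, y level, parallel to the hinge axis
- catch (a joint): Safety catch, rad: flat steel lever on an upright post. Near 0 (starts 0 to 0.2) its nose, 44 mm long, 16 wide, 6 thick, points to trimmer -y, over the arm's bar. Grows as it turns clockwise seen from above (thumb tab towards trimmer +x, nose towards -x); past 1.15 the nose is clear of the arm; stop at 1.6. Turns with about 1 N at the tab and stays where left
- catch_tab (a point): Middle of the catch's upright thumb tab, 42 mm from the pivot, on the side away from the nose: 8 mm thick in the direction it swings, 20 mm wide, top 87 mm above the table; the lever's flat top is 63 mm above the table. Axes are the catch's: y from the pivot to the tab, x the direction to push to free the arm
- catch_pivot (a point): Axis of the catch, at trimmer x = -85, y = -113, 60 mm above the table; axes as the trimmer's
- easel: Low wooden desk easel, fixed. Origin: on the table under the strip; y along its width, x to its back. Two rails 18 mm wide at y = -85 and +85 mm, sloping 30 degrees from level, rising to +x, upper faces 85 mm above the origin; each has a ledge under the strip's lower edge, 14 mm proud. Between the rails it is open, 150 mm wide, behind the strip too (cross bars only 100 mm up and down the slope)
- strip_center (a point): Centre of the strip of mount board, 250 x 60 x 5 mm, plain grey, about 60 g. Own y along its length, x across its width, z through its thickness. At first it leans on the easel's rails, length level along easel y, x pointing up the 30 degree slope, z out of its front face. Its lower edge rests on the ledges (it can slide up the slope, not down); both long edges are free in the middle third
- tape: Roll of masking tape lying flat, 104 mm across, 25 mm high, loose; origin under its centre. To be left alone
- glue: White glue bottle, 54 mm thick, 150 mm tall, loose; origin under its centre. To be left alone
- jar: White jar, 68 mm thick, 85 mm tall, loose; origin under its centre. To be left alone
- pencil_pot: White pot of pencils, 76 mm thick, pencils up to about 195 mm, loose; origin under its centre. To be left alone
- hammer: Hammer lying along its own x, 260 mm long, loose; origin under its middle. To be left alone
- screwdriver: Screwdriver lying along its own x, 200 mm long, loose; origin under its middle. To be left alone

How it is judged:
By the outcome, as a careful person would: the job done as asked, in the order asked, and still so for the second after the job is handed in, with the robot touching nothing.
It also fails if it takes over 70 s, if anything falls off the work surface, if the arm or the gripper's body presses on something with over 40 N, if the wrist force passes 120 N, or if a joint passes its speed limit or range.

## Robot

A 6-joint arm with a two-finger parallel gripper is mounted at the origin on the work surface. World frame = base frame: x ahead of the robot, y to its left, z up, the work surface at z = 0. Lengths are in m, angles in rad, forces in N, time in s.
With the tool pointing down it reaches from about 0.35 to 0.925 m from the base axis. Payload 6.4 kg.
Tool frame: the origin (TCP) lies at the very end of the fingers, on their centre line; the grasp point (between the pads) lies 19 mm behind it; z points along the fingers, y is the direction in which the jaws open and shut (so a half turn about z gives the same grasp; the last joint's range is limited). The gripper opens to 94 mm and grips with 3 to 60 N. Pads are 16 mm wide; open, the fingers measure 119 mm over their backs; the gripper's body (75 mm by 177 mm) begins 78 mm behind the grasp point.
Start: joints at [1.023, 0.245, 1.558, -0, 1.339, -0.174], TCP at [0.237, 0.605, 0.205] pointing down, gripper open.
Joint ranges: [-3.13, 3.13], [-1.02, 2.26], [0.13, 2.54], [-0.95, 4.09], [0.21, 2.88], [-2.74, 2.74]. Speed limits (rad/s): [2.57, 2.57, 3.14, 3.14, 3.14, 3.14].

## Interface

Orientations are given as a unit quaternion [x, y, z, w].
In Python, from bench import bot gives the robot as it stands. Calls block until the motion is done:
- bot.move_to(position, orientation): joint-space move of the TCP to a pose.
- bot.move_linear(position, v=0.15, attitude=None, guard=None): straight line of the TCP; attitude=None keeps the orientation; v is the mean speed in m/s. With guard (N) it stops when the force on the tool has changed by that much, and returns True; else False.
- bot.movej(angles): joint-space move.
- bot.command_gripper(opening): finger opening in m; the grip force is fixed at half the most; returns when the fingers have stopped.
- bot.dwell(seconds).
- bot.inverse_kinematics(position, orientation): joint angles nearest the present ones, or None.
- bot.capture(name): name is "scene" or "top"; returns the picture (384x512x3 uint8, blue, green, red); there is no depth.
- bot.camera_info(name): a dict with "vfov" (degrees; the focal length in pixels is half the picture's height over the tangent of half this angle, whatever the lens; pixels are square), "cx", "cy" (the principal point, pixels), "distortion" ([k1, k2, p1, p2, k3] as OpenCV has them; the pictures are not rectified), "position" and "orientation" of the camera in the world. Camera axes: x right, y up, looking along -z (the intrinsics and any distortion apply to the point x, -y, -z); pixel columns grow to the right and rows downward; lengths in m; the calibration is good to about 2 mm. A picture is of the moment at which its call begins. camera_info takes no time and is no camera call.
A pose or a line that the arm cannot do raises bot.MotionError and nothing moves.
- bot.close_job(): hands the job in, once; it reports no verdict.
Trained networks look in the newest picture that a camera, given by its name, has taken for a name from the list of things; names that differ only in an ending like _2 or _b are one class to them, and where a whole thing is asked for, a point or a joint stands for the part that bears it (a point fixed in the world has none). Each returns a list of dicts, best first, with "p" (0 to 1); they miss things now and then, are a little off and sometimes report something else, mostly with a low value. They report only what shows in the picture. A call takes as long as a camera call.
- bot.regions_of(camera, name): "mask" (384x512 bool, what is visible of it) and "extent" ([left, top, right, bottom] in pixels, round what is visible of it).
- bot.landmark_of(camera, name): "uv" ([column, row] in pixels: a listed point, or the origin of a listed thing).
Readings, each from a call of its own:
- bot.read_time_s(): time.
- bot.read_joint_positions(): joint angles.
- bot.read_joint_vel(): joint speeds.
- bot.read_joint_efforts(): joint torques, N m.
- bot.read_tool_pos(): TCP position.
- bot.read_orientation(): TCP orientation.
- bot.read_ft_force(): force on the tool from outside, world axes, zero at the start.
- bot.read_torque(): the same for the moment, N m.
- bot.read_grip_width(): finger opening in m.
Only numpy, scipy, OpenCV 4.12 (cv2) and the standard library are available. Lean on these libraries where they do the work, as an engineer would, in place of code of your own. Each camera call takes 0.05 s, during which the arm holds its last target.

## Working session

There is one attempt and no reset: what is moved stays moved. The work goes in short steps, each a Python script; the robot and the scene stay as the last script left them, time stands still between calls to the robot, and variables do not carry over. Pictures are saved under pics/ and viewed, and the job is handed in when it is done.

```bash
ls; mkdir -p pics; python3 - <<'E'
from bench import bot
import cv2
for n in("scene","top"):
    im=bot.capture(n); cv2.imwrite(f"pics/{n}0.png",im); print(n,bot.camera_info(n))
for n in ["trimmer","fence","cut_edge","hinge","handle","catch_tab","catch_pivot","easel","strip_center","tape","glue","jar","pencil_pot","hammer","screwdriver"]:
    for c in("scene","top"):
        print(n,c,[(d["p"],[round(float(x),1) for x in d["uv"]]) for d in bot.landmark_of(c,n)[:2]])
print(bot.read_time_s())
E
```

```text
pics
scene {'vfov': 43.603993583878264, 'cx': 256.14139783418557, 'cy': 195.57993371063372, 'distortion': array([-0.09036555,  0.        ,  0.        ,  0.        ,  0.        ]), 'position': array([ 1.37411723, -0.02132525,  1.25174111]), 'orientation': array([0.21828737, 0.19917433, 0.66153385, 0.68924101])}
top {'vfov': 46.39852795765442, 'cx': 258.49227162933903, 'cy': 193.54939421372646, 'distortion': array([-0.07994816,  0.        ,  0.        ,  0.        ,  0.        ]), 'position': array([0.35627943, 0.00641736, 1.40424601]), 'orientation': array([-0.05421496,  0.05474974,  0.70730231, -0.70269954])}
trimmer scene [(0.86, [201.2, 224.3])]
trimmer top [(0.57, [303.2, 179.4])]
fence scene [(0.74, [200.2, 246.4])]
fence top [(0.78, [298.9, 145.6])]
cut_edge scene [(0.67, [155.7, 219.8])]
cut_edge top [(0.93, [342.4, 179.0])]
hinge scene [(0.84, [151.5, 259.5])]
hinge top [(0.93, [347.1, 132.7])]
handle scene [(0.69, [160.4, 170.8]), (0.54, [361.1, 196.4])]
handle top [(0.82, [350.3, 234.4])]
catch_tab scene [(0.74, [180.1, 188.8])]
catch_tab top [(0.43, [321.1, 202.6])]
catch_pivot scene [(0.86, [168.2, 189.1])]
catch_pivot top []
easel scene [(0.67, [365.1, 195.0])]
easel top []
strip_center scene [(0.9, [368.3, 177.4])]
strip_center top [(0.8, [137.3, 204.5])]
tape scene [(0.72, [280.4, 159.9]), (0.52, [203.1, 247.1])]
tape top [(0.86, [218.4, 258.7]), (0.27, [397.0, 266.4])]
glue scene [(0.75, [111.2, 242.9])]
glue top [(0.63, [387.4, 163.4]), (0.21, [396.3, 269.7])]
jar scene [(0.9, [411.1, 208.0])]
jar top [(0.74, [93.8, 189.8])]
pencil_pot scene [(0.97, [327.3, 261.0])]
pencil_pot top [(0.88, [186.9, 138.0])]
hammer scene [(0.91, [98.9, 199.5])]
hammer top [(0.79, [408.3, 210.6])]
screwdriver scene [(0.54, [117.7, 155.8])]
screwdriver top [(0.62, [397.4, 270.1])]
1.6
```

View pics/scene0.png

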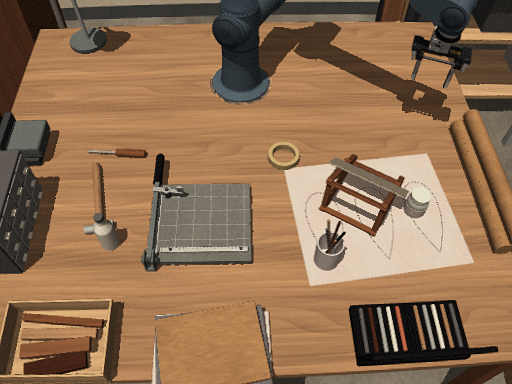

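View pics/top0.png

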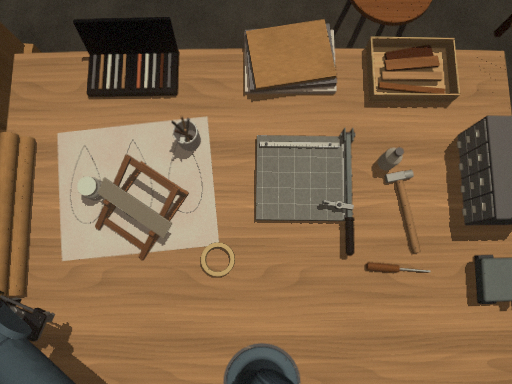

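The scene view shows the trimmer at about (200,220) and the easel with the strip at (368,177). In the top view, the trimmer's bed corners are at about (256,136) and (345,222), the strip's centre is at (135,207), and the jar is next to the strip's far end. Next I'll fit the poses.

```bash
cat > h.py <<'E'
import numpy as np, cv2
from bench import bot
from scipy.spatial.transform import Rotation as R
from scipy.optimize import least_squares
def cam(n):
    i=bot.camera_info(n); f=192/np.tan(np.radians(i["vfov"])/2)
    K=np.array([[f,0,i["cx"]],[0,f,i["cy"]],[0,0,1]])
    M=R.from_quat(i["orientation"]).as_matrix()@np.diag([1,-1,-1.])  # cv cam -> world
    return K,np.array(i["distortion"]),M,np.array(i["position"])
C={n:cam(n) for n in("scene","top")}
def proj(n,P):
    K,D,M,t=C[n]; P=np.atleast_2d(P)
    rv=cv2.Rodrigues(M.T)[0]; return cv2.projectPoints(np.ascontiguousarray(P,dtype=float),rv,-M.T@t,K,D)[0][:,0]
def plane(n,uv,z):
    K,D,M,t=C[n]; u=cv2.undistortPoints(np.array([[uv]],float),K,D)[0,0]
    d=M@np.array([u[0],u[1],1]); return t+d*(z-t[2])/d[2]
def fit(fun,x0,obs):  # obs: list (cam,localpoint,uv); fun(x,local)->world
    def r(x): return np.concatenate([(proj(c,fun(x,p))[0]-uv) for c,p,uv in obs])
    s=least_squares(r,x0,loss="soft_l1"); return s.x,r(s.x).reshape(-1,2)
def planar(x,p): c,s=np.cos(x[2]),np.sin(x[2]); p=np.array(p,float); return np.array([x[0]+c*p[0]-s*p[1],x[1]+s*p[0]+c*p[1],p[2]])
E
python3 - <<'E'
from h import *
loc=dict(fence=(.1,0,.03),cut_edge=(0,-.14,.03),hinge=(.14,-.147,.045),handle=(-.178,-.147,.045),catch_pivot=(-.085,-.113,.06),trimmer=(0,0,0))
obs=[];nm=[]
for n,p in loc.items():
    for c in C:
        d=bot.landmark_of(c,n)
        if d: obs.append((c,p,d[0]["uv"]));nm.append((n,c))
x,r=fit(planar,[.55,-.1,0],obs)
print("trimmer",x.round(4)); [print(a,b.round(1)) for a,b in zip(nm,r)]
# strip regions
for c in C:
    for o in("strip_center","trimmer"):
        d=bot.regions_of(c,o)[0]; m=d["mask"].astype(np.uint8); print(c,o,d["p"],d["extent"],m.sum(),cv2.minAreaRect(cv2.findNonZero(m)))
    im=cv2.imread(f"pics/{c}0.png")
    for k,(a,b) in dict(tr={"scene":(130,140),"top":(240,115)}[c],st={"scene":(300,130),"top":(70,140)}[c]).items():
        cv2.imwrite(f"pics/{c}_{k}.png",cv2.resize(im[b:b+150,a:a+150],None,fx=4,fy=4,interpolation=cv2.INTER_CUBIC))
for n,z in dict(tape=0,glue=0,jar=0,pencil_pot=0,hammer=0,screwdriver=0).items():
    for c in C:
        print(n,c,plane(c,bot.landmark_of(c,n)[0]["uv"],z).round(3))
E
```

```text
trimmer [ 0.619  -0.1264 -0.0138]
('fence', 'scene') [2.4 2.3]
('fence', 'top') [1.2 1.1]
('cut_edge', 'scene') [1. 0.]
('cut_edge', 'top') [ 2.6 -0.9]
('hinge', 'scene') [-2.2  0.3]
('hinge', 'top') [-0.1  0.9]
('handle', 'scene') [-1.8 -1.4]
('handle', 'top') [-0.9  0.4]
('catch_pivot', 'scene') [-1.8  1.4]
('trimmer', 'scene') [ 3.2 -0.2]
('trimmer', 'top') [-3.7  0.1]
scene strip_center 0.73 [330.8, 158.7, 406.9, 197.0] 671 ((369.3704833984375, 176.7062225341797), (81.9793701171875, 9.182656288146973), 25.016895294189453)
scene trimmer 0.89 [138.2, 151.7, 251.8, 270.3] 8567 ((195.5, 212.5), (117.0, 111.0), 90.0)
top strip_center 0.95 [101.3, 176.1, 173.8, 241.5] 1520 ((133.8740692138672, 207.68685913085938), (83.2691650390625, 19.451705932617188), 33.97654342651367)
top trimmer 0.86 [257.5, 129.2, 352.6, 254.2] 8454 ((304.8505554199219, 192.4537353515625), (124.08872985839844, 97.55831909179688), 89.39049530029297)
tape scene [0.379 0.123 0.   ]
tape top [0.37  0.131 0.   ]
glue scene [ 0.675 -0.403  0.   ]
glue top [ 0.67  -0.412  0.   ]
jar scene [0.585 0.521 0.   ]
jar top [0.59  0.533 0.   ]
pencil_pot scene [0.757 0.232 0.   ]
pencil_pot top [0.759 0.236 0.   ]
hammer scene [ 0.517 -0.461  0.   ]
hammer top [ 0.517 -0.472  0.   ]
screwdriver scene [ 0.341 -0.422  0.   ]
screwdriver top [ 0.33  -0.427  0.   ]
```

View pics/top_tr.png

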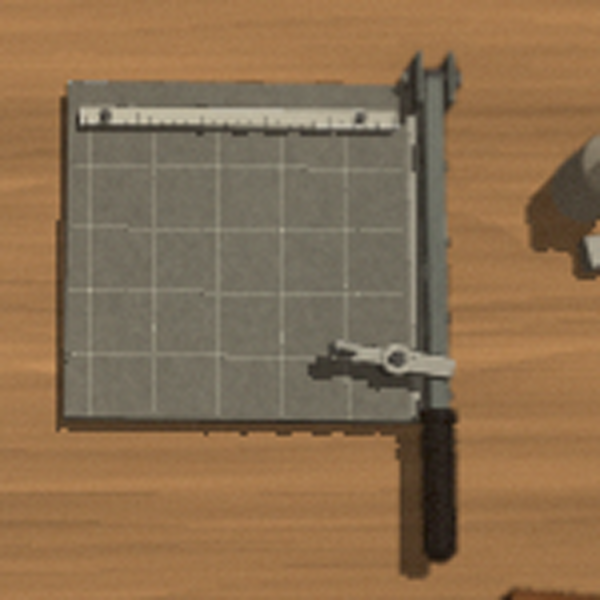

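View pics/scene_tr.png

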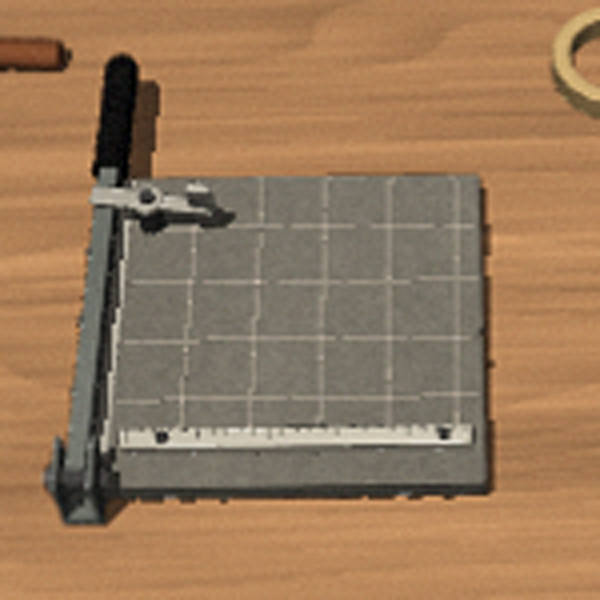

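View pics/top_st.png

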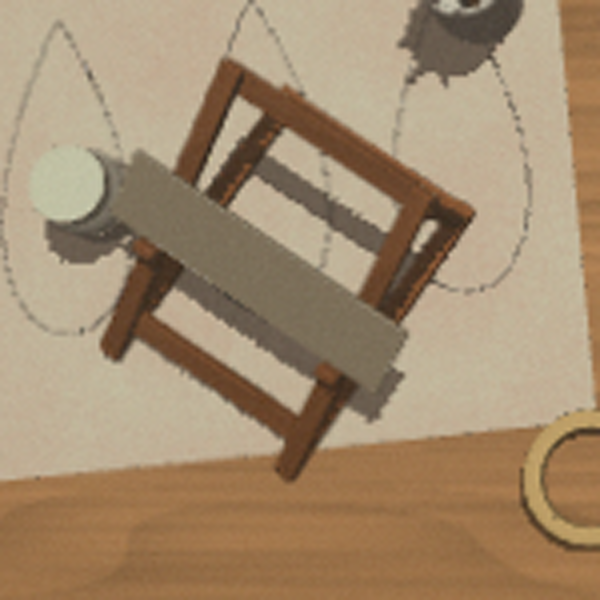

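View pics/scene_st.png

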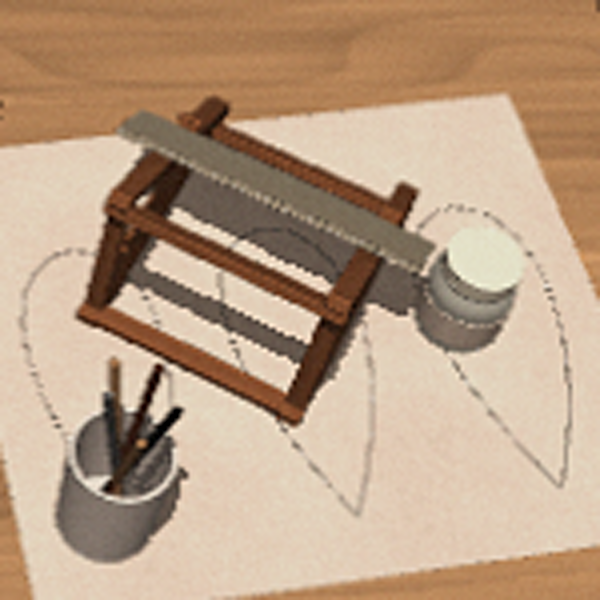

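```bash
cat > loc.py <<'E'
from h import *
def px(off,u,v): return ((u+.5)/4-.5+off[0],(v+.5)/4-.5+off[1])
T,S=(240,115),(130,140)
obs=[("top",(.14,.14,.03),px(T,68,84)),("top",(-.13,.14,.03),px(T,63,416)),("top",(-.13,-.14,.03),px(T,416,417)),
("top",(.1,.13,.042),px(T,79,127)),("top",(.1,-.12,.042),px(T,397,130)),
("scene",(-.13,.14,.03),px(S,479,177)),("scene",(.14,.14,.03),px(S,487,486)),
("scene",(.1,.13,.042),px(S,471,429)),("scene",(.1,-.12,.042),px(S,121,432))]
T,S=(70,140),(300,130)
def strip(x,p):
    return np.array(x[:3])+(R.from_euler("z",x[3])*R.from_euler("y",-np.pi/6)).apply(p)
w,l,h=.03,.125,.0025
so=[("top",(w,l,h),px(T,134,150)),("top",(w,-l,h),px(T,408,335)),("top",(-w,-l,h),px(T,375,392)),
("scene",(-w,-l,h),px(S,135,110)),("scene",(w,l,h),px(S,421,271)),("scene",(w,-l,h),px(S,118,131)),("scene",(-w,l,h),px(S,437,243))]
if __name__=="__main__":
    x,r=fit(planar,[.62,-.126,0],obs); print(x.round(4),r.round(1).tolist())
    for n in("top","scene"):
        d=bot.landmark_of(n,"catch_tab")[0]["uv"]; print("tab",n,plane(n,d,.075), "angle0 tab expected",planar(x,(-.085,-.071,.075)))
    x,r=fit(strip,[.55,.4,.087,-.58],so); print(x.round(4),r.round(1).tolist())
    for c in C: print(plane(c,bot.landmark_of(c,"strip_center")[0]["uv"],.087))
E
python3 loc.py
```

```text
[ 0.6194 -0.1268 -0.0206] [[-0.3, -1.9], [-0.3, -0.1], [2.1, 0.8], [-0.0, -1.4], [0.1, -0.9], [0.3, -0.7], [-0.1, -0.5], [0.2, -0.7], [-0.1, -0.3]]
tab top [ 0.53427231 -0.18280469  0.075     ] angle0 tab expected [ 0.53292636 -0.19608514  0.075     ]
tab scene [ 0.5381749  -0.19476865  0.075     ] angle0 tab expected [ 0.53292636 -0.19608514  0.075     ]
[ 0.5219  0.377   0.0854 -0.5797] [[0.1, 0.1], [0.0, -0.7], [0.4, 0.6], [1.3, 0.0], [0.4, -0.2], [-0.3, -0.1], [-0.3, 0.3]]
[0.52425459 0.37604393 0.087     ]
[0.53039648 0.36634415 0.087     ]
```

```bash
cat >> h.py <<'E'
TR=np.array([.6195,-.1268,-.0190])
def tw(x,y,z): return planar(TR,(x,y,z))
def down(yaw): return (R.from_euler("z",yaw)*R.from_euler("x",np.pi)).as_quat()
E
python3 - <<'E'
from h import *
print(bot.read_orientation(), R.from_quat(bot.read_orientation()).as_matrix().round(2).tolist(), bot.read_grip_width())
q=down(TR[2])
def fc(t,z,gap=0):
    s=4+8*np.cos(t)+12.5*np.sin(max(t,0))+gap
    return tw(-.085+(42*np.sin(t)-s*np.cos(t))/1e3,-.113+(42*np.cos(t)+s*np.sin(t))/1e3,z)
print(bot.inverse_kinematics(fc(0,.14,15),q), bot.inverse_kinematics(fc(1.4,.07),q))
bot.command_gripper(0)
bot.move_to(fc(0,.14,14),q); print(bot.read_joint_positions().round(2))
print(bot.move_linear(fc(0,.070,14),v=.15,guard=8))
for t in np.linspace(0.1,1.42,9): print(bot.move_linear(fc(t,.07),v=.12,guard=12),bot.read_ft_force().round(1))
print(bot.read_time_s())
im=bot.capture("top"); cv2.imwrite("pics/top1.png",cv2.resize(im[115:265,240:390],None,fx=4,fy=4,interpolation=2))
im=bot.capture("scene"); cv2.imwrite("pics/sc1.png",cv2.resize(im[140:290,130:280],None,fx=4,fy=4,interpolation=2))
E
```

```text
[1.85803601e-01 9.82586903e-01 2.87371034e-06 6.17167630e-06] [[-0.93, 0.37, 0.0], [0.37, 0.93, 0.0], [-0.0, 0.0, -1.0]] 0.09403670466229049
[-5.77866604e-01  6.47254536e-02  1.88592950e+00 -4.44089210e-16
  1.19093770e+00  1.01192972e+00] [-5.44600417e-01  3.07706142e-01  1.74767221e+00 -4.44089210e-16
  1.08621430e+00  1.04519591e+00]
[-0.58  0.07  1.88  0.    1.19  1.01]
False
False [0.2 0.5 0.6]
False [ 0.4  0.1 -0.3]
False [-1.4  0.3 -0.5]
False [-0.8  0.1  0.7]
False [ 0.1 -1.2  0.6]
False [ 0.3 -0.4  0.2]
False [ 0.3 -0.6  0.8]
False [-0.6 -1.3 -0.9]
False [-0.2  0.4 -0.2]
10.5
```

View pics/sc1.png

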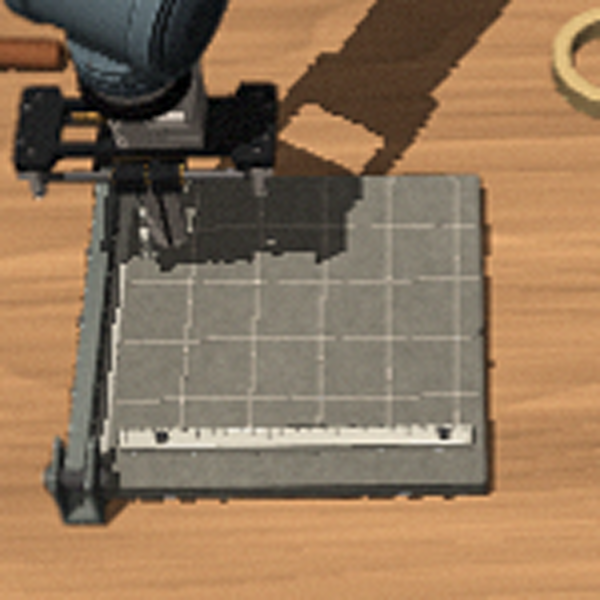

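```bash
cat >> h.py <<'E'
def hpose(th,b,back=0.019,r=.318):
    q=R.from_euler("z",TR[2])*R.from_euler("y",b)*R.from_euler("x",np.pi)
    p=tw(.140-r*np.cos(th),-.147,.045+r*np.sin(th))+q.apply([0,0,back])
    return p,q.as_quat()
E
python3 - <<'E'
from h import *
p=bot.read_tool_pos(); bot.move_linear(p+[0,0,.09],v=.2)
for b0 in (-.9,-.6,-.5,-.4,-.3,0):
    out=[]
    for th in (0,.3,.6,.98):
        j=bot.inverse_kinematics(*hpose(th,b0+th)); out.append(None if j is None else j.round(2).tolist())
    print(b0,out)
for b in (-.9,-.6,-.3,0): print(b,[bot.inverse_kinematics(*hpose(th,b)) is not None for th in (0,.3,.6,.98)])
bot.move_to(tw(-.20,.0,.2),down(TR[2]))
print(bot.read_time_s())
im=bot.capture("top"); cv2.imwrite("pics/top2.png",cv2.resize(im[115:265,240:390],None,fx=4,fy=4,interpolation=2))
im=bot.capture("scene"); cv2.imwrite("pics/sc2.png",cv2.resize(im[140:290,130:280],None,fx=4,fy=4,interpolation=2))
E
```

```text
-0.9 [[-1.17, 0.08, 2.39, 1.38, 0.82, -0.67], [-1.0, -0.18, 2.26, 0.69, 0.83, 0.18], [-0.8, -0.11, 1.95, 0.24, 1.09, 0.7], [-0.6, 0.21, 1.44, -0.04, 1.55, 0.99]]
-0.6 [[-1.03, 0.01, 2.3, 0.87, 0.68, -0.09], [-0.87, -0.09, 2.1, 0.28, 0.95, 0.58], [-0.7, 0.04, 1.78, -0.0, 1.32, 0.89], [-0.54, 0.39, 1.26, -0.19, 1.82, 1.03]]
-0.5 [[-0.98, 0.02, 2.26, 0.68, 0.68, 0.11], [-0.83, -0.05, 2.05, 0.17, 1.01, 0.68], [-0.67, 0.1, 1.72, -0.06, 1.4, 0.93], [-0.52, 0.45, 1.2, -0.24, 1.91, 1.03]]
-0.4 [[-0.94, 0.03, 2.21, 0.5, 0.71, 0.3], [-0.79, 0.0, 1.99, 0.08, 1.08, 0.77], [-0.65, 0.16, 1.67, -0.12, 1.48, 0.96], [-0.51, 0.51, 1.15, -0.29, 2.0, 1.03]]
-0.3 [[-0.89, 0.06, 2.16, 0.34, 0.75, 0.47], [-0.75, 0.06, 1.94, -0.0, 1.15, 0.84], [-0.62, 0.22, 1.61, -0.17, 1.56, 0.99], [-0.5, 0.56, 1.09, -0.34, 2.08, 1.02]]
0 [[-0.77, 0.18, 2.0, -0.0, 0.96, 0.82], [-0.66, 0.23, 1.77, -0.18, 1.39, 0.98], [-0.57, 0.39, 1.46, -0.31, 1.81, 1.03], [-0.47, 0.73, 0.96, -0.51, 2.31, 0.94]]
-0.9 [True, True, True, True]
-0.6 [True, True, True, True]
-0.3 [True, True, True, True]
0 [True, True, True, True]
11.9583
```

View pics/top2.png

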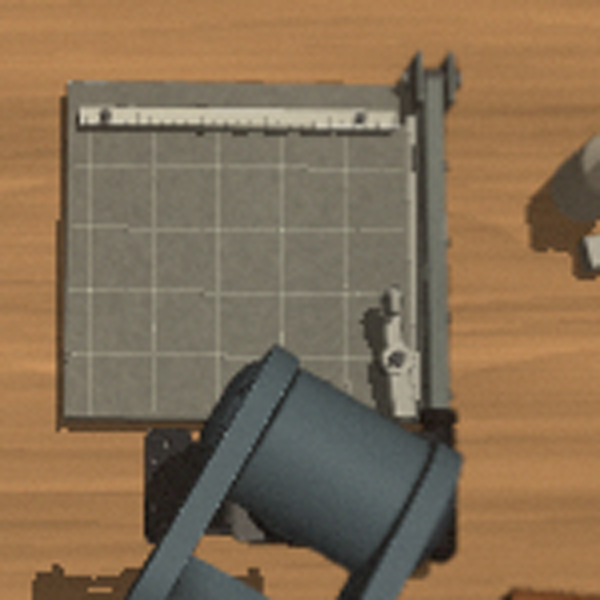

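View pics/sc2.png

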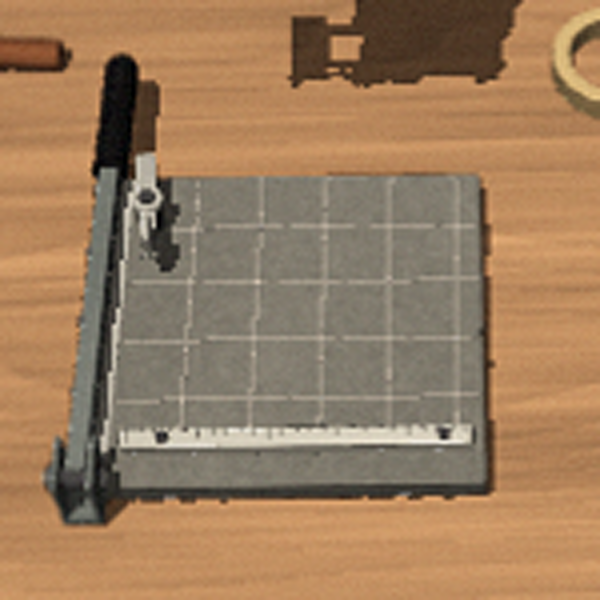

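```bash
python3 - <<'E'
from h import *
b0=-.3
bot.command_gripper(.06)
p,q=hpose(0,b0,back=-.07); bot.move_to(p,q)
p,q=hpose(0,b0); print(bot.move_linear(p,v=.15,guard=10))
bot.command_gripper(0.0); print("w",bot.read_grip_width(),bot.read_ft_force().round(1))
for th in list(np.linspace(.12,.96,8))+[.985]:
    p,q=hpose(th,b0+th*.9); g=bot.move_linear(p,v=.18,attitude=q,guard=30); print(round(th,2),g,bot.read_ft_force().round(1),bot.read_grip_width().round(4) if g is not None else 0)
    if g: break
print(bot.read_time_s(),bot.read_tool_pos(),p)
for c in C: im=bot.capture(c); cv2.imwrite(f"pics/{c}3.png",cv2.resize(im,None,fx=1.5,fy=1.5))
E
```

```text
False
w 0.025431602252842266 [-1.4  3.5  6.6]Traceback (most recent call last):
  File "<stdin>", line 8, in <module>
AttributeError: 'float' object has no attribute 'round'
```

```bash
python3 - <<'E'
from h import *
b0=-.3
for th in list(np.linspace(.12,.96,8))[1:]+[.985]:
    p,q=hpose(th,b0+th*.9); g=bot.move_linear(p,v=.18,attitude=q,guard=30); print(round(th,2),g,bot.read_ft_force().round(1),bot.read_grip_width())
    if g: break
print(bot.read_time_s(),bot.read_tool_pos(),p)
for c in C: im=bot.capture(c); cv2.imwrite(f"pics/{c}3.png",cv2.resize(im,None,fx=1.5,fy=1.5))
E
```

```text
0.24 False [-0.6  3.1  1.7] 0.02518241738722157
0.36 False [-0.7  4.6  0.6] 0.025326663164023662
0.48 False [-0.4  4.5  1.5] 0.025342686851473017
0.6 False [0.6 6.2 2. ] 0.02509640294700156
0.72 False [0.5 5.2 1.4] 0.025128834240731954
0.84 False [0.7 6.1 1. ] 0.025268973355735098
0.96 False [ 1.4  6.7 -0.4] 0.025633804325840708
0.98 False [-16.1   6.5  -8.5] 0.025443311388552634
18.3083 [ 0.56675793 -0.27230614  0.29023182] [ 0.57038952 -0.27289333  0.29415575]
```

View pics/scene3.png

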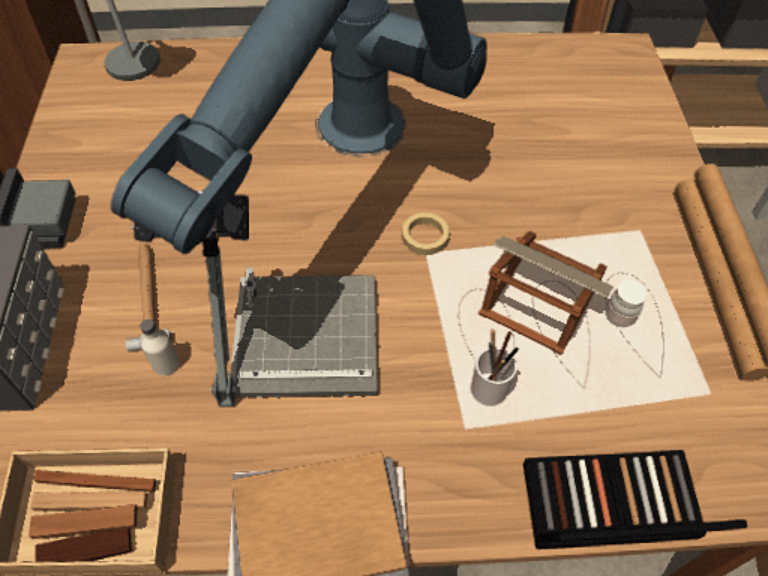

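```bash
cat >> h.py <<'E'
ST=np.array([.5225,.3768,.0865]); SY=-.580
def flat(yaw,s,tilt=0):
    B=(R.from_euler("z",yaw)*R.from_euler("y",-tilt)).as_matrix()
    return R.from_matrix(np.stack([s*B[:,1],s*B[:,0],-B[:,2]],1))
def grasp(s,back=.006,up=.0025,lift=0):
    q=flat(SY,s,np.pi/6); B=(R.from_euler("z",SY)*R.from_euler("y",-np.pi/6))
    return ST+B.apply([up,0,-back])+[0,0,lift],q.as_quat()
E
python3 - <<'E'
from h import *
bot.command_gripper(.06)
p=bot.read_tool_pos(); z=R.from_quat(bot.read_orientation()).apply([0,0,1])
bot.move_linear(p-z*.13,v=.25)
print(bot.read_joint_positions().round(2))
for s in(1,-1):
    for nm,(P,q) in dict(g=grasp(s),l=grasp(s,lift=.2),p1=(tw(.042,.06,.045),flat(TR[2],s).as_quat()),p2=(tw(.042,-.045,.031),flat(TR[2],s).as_quat())).items():
        j=bot.inverse_kinematics(P,q); print(s,nm,None if j is None else j.round(2))
print(bot.read_time_s())
for c in C: im=bot.capture(c); cv2.imwrite(f"pics/{c}4.png",cv2.resize(im,None,fx=1.5,fy=1.5))
E
```

```text
[-0.47  0.68  0.71 -0.32  2.26  0.98]
1 g [ 0.65  0.34  1.76 -0.62  0.95  1.57]
1 l [ 0.65  0.12  1.63 -0.52  1.25  1.36]
1 p1 [-0.27  0.46  1.6  -0.    1.08 -0.25]
1 p2 [-0.42  0.51  1.56 -0.    1.07 -0.4 ]
-1 g [ 0.65  0.34  1.76 -0.62  0.95 -1.57]
-1 l [ 0.65  0.12  1.63 -0.52  1.25 -1.78]
-1 p1 None
-1 p2 [-0.42  0.51  1.56 -0.    1.07  2.74]
19.7833
```

View pics/scene4.png

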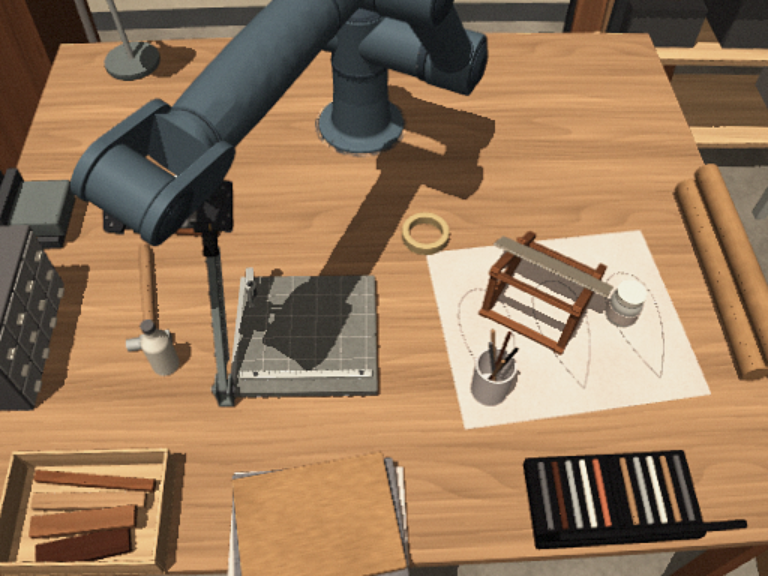

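```bash
python3 - <<'E'
from h import *
bot.command_gripper(.094)
bot.move_to(*grasp(1,back=-.10,lift=.05))
# recheck strip while moving into position
p,q=grasp(1,back=-.04); bot.move_linear(p,v=.2,attitude=q)
for c in C: im=bot.capture(c); a,b={"scene":(290,90),"top":(60,110)}[c]; cv2.imwrite(f"pics/{c}5.png",cv2.resize(im[b:b+180,a:a+180],None,fx=3,fy=3,interpolation=2))
print(bot.move_linear(grasp(1)[0],v=.08,guard=6),bot.read_ft_force().round(1))
bot.command_gripper(0); print(bot.read_grip_width(),bot.read_ft_force().round(1),bot.read_time_s())
E
```

```text
False [-0.5 -0.8  0.3]
0.0597556104205088 [-0.9  0.   0.7] 25.3
```

View pics/top5.png

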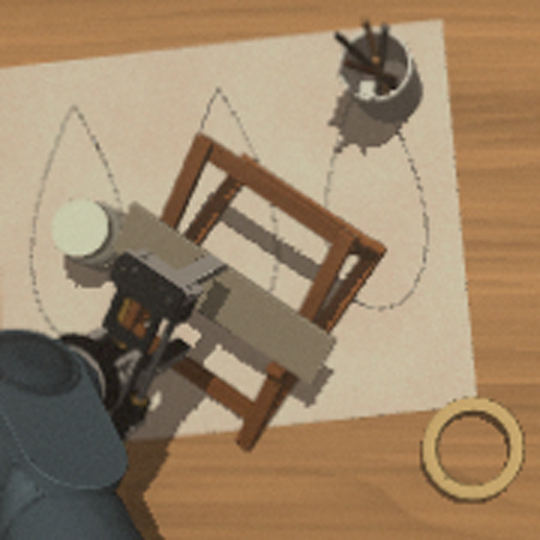

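View pics/scene5.png

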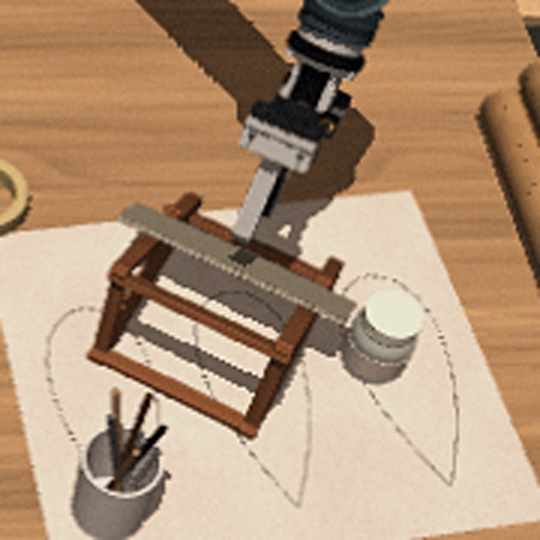

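```bash
python3 - <<'E'
from h import *
p,q=grasp(1,lift=.20); print(bot.move_linear(p,v=.2,guard=20),bot.read_grip_width())
qf=flat(TR[2],1).as_quat()
bot.move_to(tw(.042,.13,.25),qf)
bot.move_linear(tw(.042,.08,.055),v=.2)
print(bot.read_grip_width(),bot.read_ft_force().round(1),bot.read_time_s())
for c in C: im=bot.capture(c); a,b={"scene":(120,100),"top":(200,80)}[c]; cv2.imwrite(f"pics/{c}6.png",cv2.resize(im[b:b+190,a:a+200],None,fx=3,fy=3,interpolation=2))
for c in C: print(c,[(d["p"],plane(c,d["uv"],.063).round(4),proj(c,tw(.042,.08,.063)),d["uv"]) for d in bot.landmark_of(c,"strip_center")[:1]])
E
```

```text
False 0.059018589344880974
0.05906674315076365 [-0.1 -0.6 -0.6] 29.1083
scene [(0.81, array([ 0.6694, -0.0506,  0.063 ]), array([[229.91706432, 225.14410587]]), [228.9, 227.1])]
top []
```

View pics/top6.png

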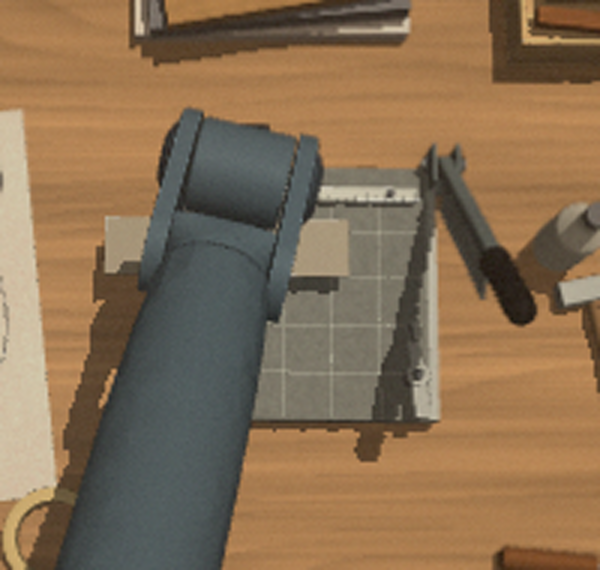

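View pics/scene6.png

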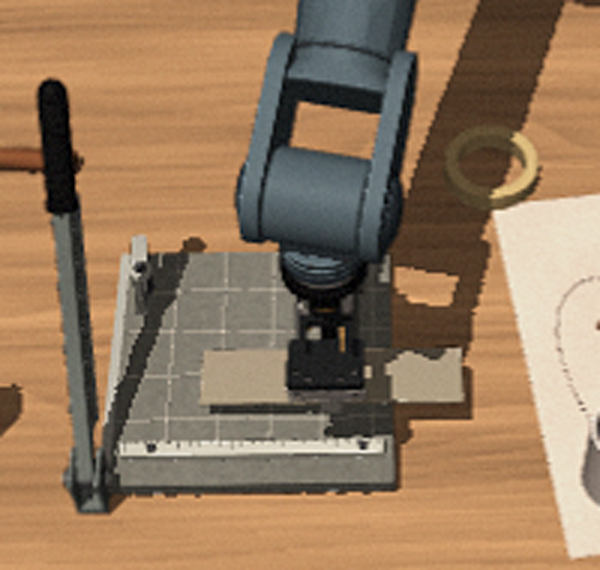

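```bash
python3 - <<'E'
from h import *
inv=lambda P:(R.from_euler("z",-TR[2]).apply(P-np.array([TR[0],TR[1],0]))*1e3).round(1)
for uv in [(200+349/3,80+219/3),(200+349/3,80+276/3),(200+104/3,80+217/3),(200+104/3,80+273/3)]: print(inv(plane("top",uv,.066)))
for uv in [(120+201/3,100+405/3),(120+464/3,100+401/3),(120+462/3,100+347/3)]: print(inv(plane("scene",uv,.066)))
print(inv(bot.read_tool_pos()))
E
```

```text
[ 70.7 -45.7  66. ]
[ 11.1 -45.2  66. ]
[ 69.5 205.2  66. ]
[ 11.  203.9  66. ]
[ 74.3 -41.4  66. ]
[ 74.2 207.3  66. ]
[ 14.  208.3  66. ]
[42.8 80.1 56.3]
```

```bash
python3 - <<'E'
from h import *
print(bot.move_linear(tw(.042,-.0465,.050),v=.2,guard=10))
print(bot.move_linear(tw(.042,-.0465,.029),v=.04,guard=4),bot.read_tool_pos(),bot.read_ft_force().round(1))
bot.command_gripper(.072)
bot.dwell(.2)
p=bot.read_tool_pos(); bot.move_linear(p+[0,0,.05],v=.2)
bot.move_linear(tw(-.03,.0,.16),v=.25)
print(bot.read_time_s())
for c in C: im=bot.capture(c); a,b={"scene":(120,100),"top":(200,80)}[c]; cv2.imwrite(f"pics/{c}7.png",cv2.resize(im[b:b+190,a:a+200],None,fx=3,fy=3,interpolation=2))
E
```

```text
False
True [ 0.66029655 -0.17331353  0.03029325] [-1.9  0.4  5.4]
32.225
```

View pics/top7.png

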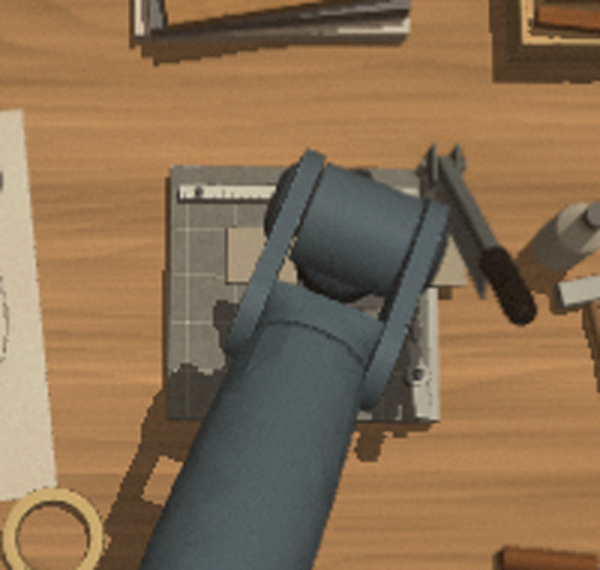

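View pics/scene7.png

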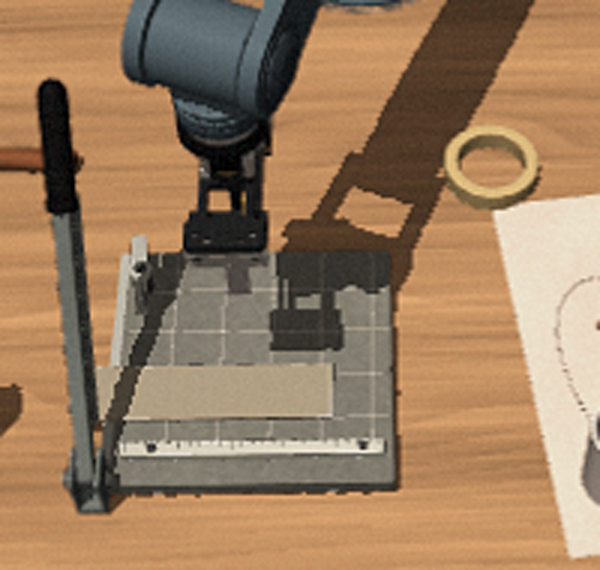

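```bash
python3 - <<'E'
from h import *
q=down(TR[2])
bot.move_to(tw(-.025,-.01,.10),q); bot.command_gripper(.094)
print(bot.move_linear(tw(-.015,-.01,.0322),v=.1,guard=5),bot.read_tool_pos(),bot.read_ft_force().round(1))
print(bot.move_linear(tw(.022,-.01,.0322),v=.06,guard=7),bot.read_ft_force().round(1))
print(bot.move_linear(tw(.042,-.01,.0322),v=.03,guard=7),bot.read_ft_force().round(1))
p=bot.read_tool_pos(); print((R.from_euler("z",-TR[2]).apply(p-[TR[0],TR[1],0])*1e3).round(1))
bot.dwell(.2)
p2=tw(-.02,-.01,.0322); bot.move_linear(p+(tw(0,0,0)-tw(.02,0,0)),v=.1)
bot.move_linear(tw(-.03,-.0,.2),v=.25); bot.move_to(tw(-.22,.20,.25),q)
print(bot.read_time_s())
for c in C: im=bot.capture(c); a,b={"scene":(120,100),"top":(200,80)}[c]; cv2.imwrite(f"pics/{c}8.png",cv2.resize(im[b:b+190,a:a+200],None,fx=3,fy=3,interpolation=2))
E
```

```text
True [ 0.60261377 -0.13584686  0.03032939] [-1.   0.9  3.5]
True [-0.9  0.1  4.3]
True [-1.7 -0.1  3.9]
[-16.1  -9.4  30.4]
38.0667
```

View pics/top8.png

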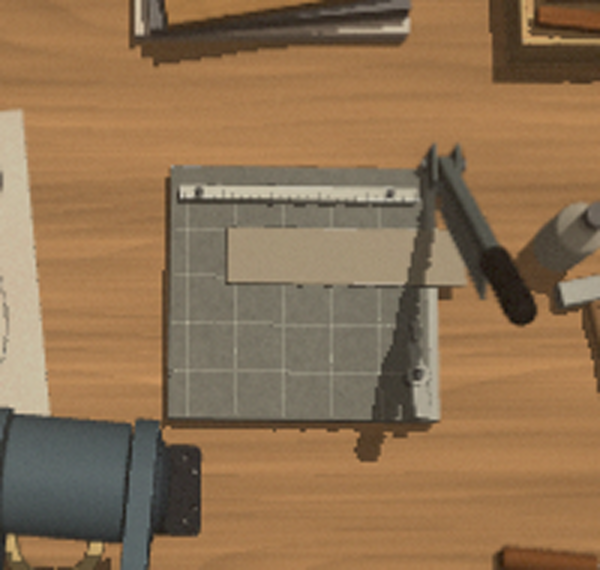

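View pics/scene8.png

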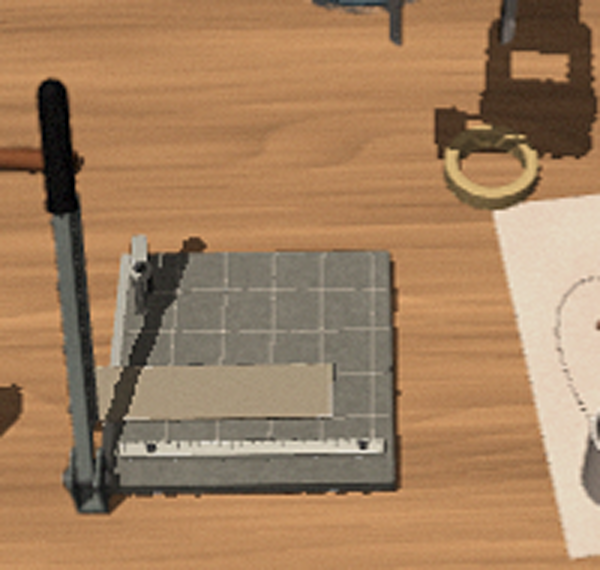

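```bash
python3 - <<'E'
from h import *
inv=lambda P:(R.from_euler("z",-TR[2]).apply(P-np.array([TR[0],TR[1],0]))*1e3).round(1)
for uv in [(227,228),(227,284),(466,287)]: print("top",inv(plane("top",(200+uv[0]/3,80+uv[1]/3),.035)))
for uv in [(333,364),(333,416),(101,419),(98,367)]: print("sc",inv(plane("scene",(120+uv[0]/3,100+uv[1]/3),.035)))
for uv in [(170,167),(168,415),(439,417)]: print("bed top",inv(plane("top",(200+uv[0]/3,80+uv[1]/3),.03)))
for uv in [(389,252),(396,486)]: print("bed sc",inv(plane("scene",(120+uv[0]/3,100+uv[1]/3),.03)))
q=down(TR[2])
bot.move_to(tw(-.03,-.01,.10),q)
bot.move_linear(tw(-.015,-.01,.040),v=.1)
print(bot.move_linear(tw(-.015,-.01,.028),v=.03,guard=3),bot.read_tool_pos(),bot.read_ft_force().round(1))
p=bot.read_tool_pos(); p[2]+=.002; bot.move_linear(p,v=.05)
d=tw(1,0,0)-tw(0,0,0)
print(bot.read_tool_pos(),bot.read_ft_force().round(1))
print(bot.move_linear(p+d*.040,v=.05,guard=6),bot.read_ft_force().round(1),inv(bot.read_tool_pos()))
print(bot.read_time_s())
im=bot.capture("scene"); cv2.imwrite("pics/scene9.png",cv2.resize(im[100:290,120:320],None,fx=3,fy=3,interpolation=2))
E
```

```text
top [67.  78.1 35. ]
top [ 7.4 77.8 35. ]
top [   7.5 -171.4   35. ]
sc [12.2 82.2 35. ]
sc [70.9 82.4 35. ]
sc [  70.6 -141.5   35. ]
sc [  11.9 -149.8   35. ]
bed top [133.7 138.6  30. ]
bed top [-129.3  137.2   30. ]
bed top [-128.2 -141.7   30. ]
bed sc [-126.7  140.1   30. ]
bed sc [144.4 141.6  30. ]
True [ 0.60475063 -0.1367214   0.03029511] [-0.4  0.1  4.1]
[ 0.60472702 -0.13672293  0.03221979] [ 0.1 -0.2 -0.4]
False [ 0.1 -0.4 -0. ] [ 25.4 -10.2  32.3]
41.7333
```

View pics/scene9.png

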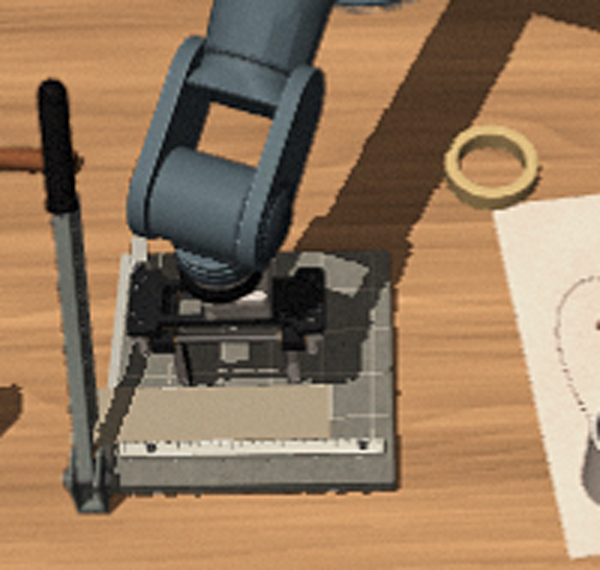

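```bash
python3 - <<'E'
from h import *
inv=lambda P:(R.from_euler("z",-TR[2]).apply(P-np.array([TR[0],TR[1],0]))*1e3).round(1)
d=tw(1,0,0)-tw(0,0,0); p=bot.read_tool_pos()
g=bot.move_linear(p+d*.014,v=.02,guard=6); f=bot.read_ft_force().round(1); print(g,f,inv(bot.read_tool_pos()))
bot.dwell(.2); print(bot.read_ft_force().round(1))
p=bot.read_tool_pos()
bot.move_linear(p-d*.02,v=.06); bot.move_linear(p-d*.05+[0,0,.12],v=.25); bot.move_to(tw(-.22,.20,.25),down(TR[2]))
print(bot.read_time_s())
for c in C: im=bot.capture(c); a,b={"scene":(140,130),"top":(240,110)}[c]; cv2.imwrite(f"pics/{c}10.png",cv2.resize(im[b:b+140,a:a+140],None,fx=4,fy=4,interpolation=2)); cv2.imwrite(f"pics/{c}10f.png",im)
E
```

```text
True [0.6 0.1 0.5] [ 29.9 -10.   31.5]
[-0.2 -0.3  0.4]
44.6917
```

View pics/top10.png

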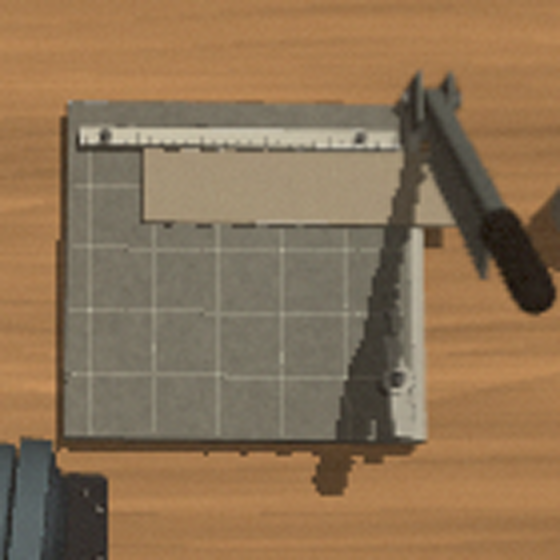

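View pics/scene10.png

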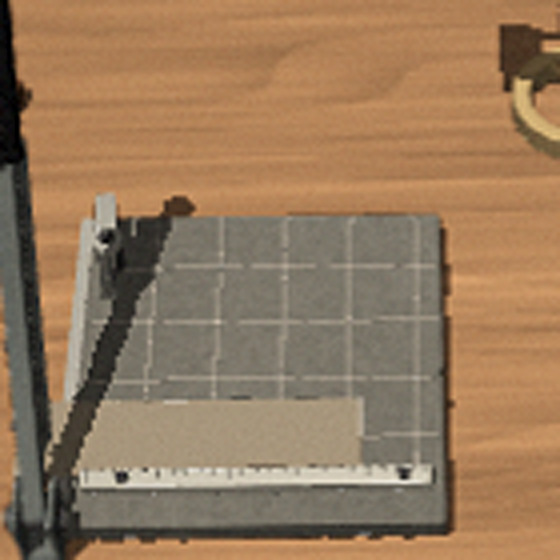

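View pics/scene10f.png

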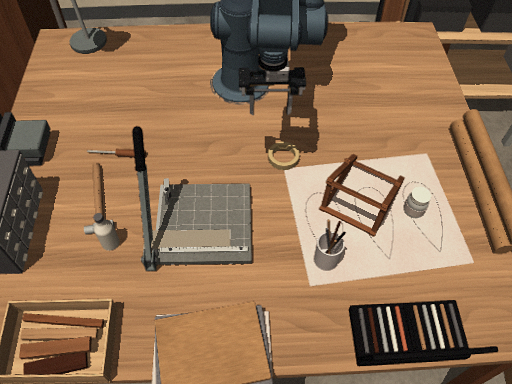

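The strip's far edge meets the fence at row 149 in the top crop, and its overhanging end is at column 452. I'll make one firmer push to make sure it's seated squarely.

```bash
python3 - <<'E'
from h import *
inv=lambda P:(R.from_euler("z",-TR[2]).apply(P-np.array([TR[0],TR[1],0]))*1e3).round(1)
q=down(TR[2]); bot.move_to(tw(-.02,-.02,.10),q)
d=tw(1,0,0)-tw(0,0,0)
bot.move_linear(tw(.012,-.03,.0328),v=.12); print(inv(bot.read_tool_pos()),bot.read_ft_force().round(1))
for k in (.040,):
    g=bot.move_linear(tw(k,-.03,.0328),v=.02,guard=14); print(g,bot.read_ft_force().round(1),inv(bot.read_tool_pos()))
bot.dwell(.1); print(bot.read_ft_force().round(1))
p=bot.read_tool_pos()
bot.move_linear(p-d*.015,v=.05); bot.move_linear(p-d*.05+[0,0,.12],v=.25); bot.move_to(tw(-.22,.20,.25),q)
print(bot.read_time_s())
for c in C: im=bot.capture(c); a,b={"scene":(140,130),"top":(240,110)}[c]; cv2.imwrite(f"pics/{c}11.png",cv2.resize(im[b+(20 if c=='top' else 85):,a:][:50,:120],None,fx=6.5,fy=6.5,interpolation=2)); cv2.imwrite(f"pics/{c}11f.png",im)
E
```

```text
[ 12.4 -29.9  33.6] [ 0.1  0.3 -0.5]
True [-0.6 -0.1  0.2] [ 29.9 -29.9  31.9]
[0.1 0.6 0.1]
50.2333
```

View pics/top11.png

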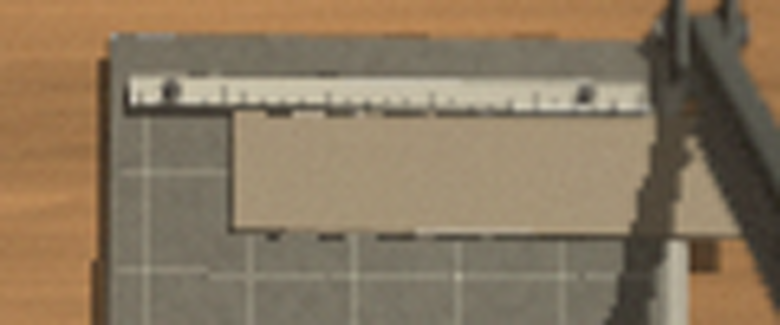

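View pics/scene11.png

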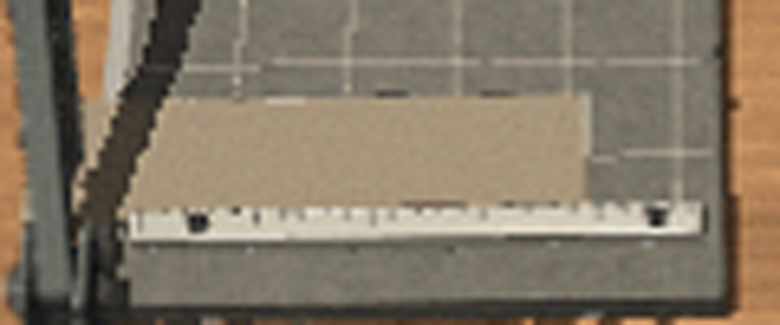

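View pics/top11f.png

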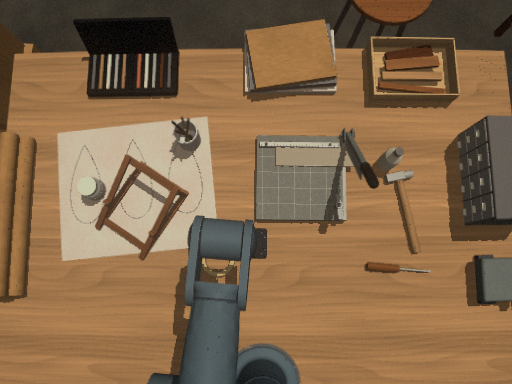

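```bash
python3 - <<'E'
from h import *
inv=lambda P:(R.from_euler("z",-TR[2]).apply(P-np.array([TR[0],TR[1],0]))*1e3).round(1)
print("left end",inv(plane("top",(240+233/6.5-.4,130+170/6.5),.035)),inv(plane("scene",(140+588/6.5-.4,215+150/6.5),.035)))
print("bed +y edge",inv(plane("top",(240+108/6.5-.4,130+170/6.5),.03)),inv(plane("scene",(140+722/6.5-.4,215+150/6.5),.03)))
a,b=.96,0
for c in C:
    d=bot.landmark_of(c,"handle"); print(c,d[0]["uv"],proj(c,tw(.14-.318*np.cos(.96),-.147,.045+.318*np.sin(.96))))
    for n in("catch_tab",):
        d=bot.landmark_of(c,n); print([ (x["p"],inv(plane(c,x["uv"],.08))) for x in d[:1]])
    for n in("tape","glue","jar","pencil_pot","hammer","screwdriver"):
        d=bot.landmark_of(c,n); print(c,n,d and plane(c,d[0]["uv"],0).round(3))
print(bot.read_time_s())
E
```

```text
left end [66.5 78.8 35. ] [68.9 79.6 35. ]
bed +y edge [ 67.  139.2  30. ] [ 67.1 139.4  30. ]
scene [140.7, 149.9] [[138.61467871 149.41539273]]
[(0.43, array([ -34.5, -116.3,   80. ]))]
scene tape [0.376 0.128 0.   ]
scene glue [ 0.674 -0.404  0.   ]
scene jar [0.588 0.526 0.   ]
scene pencil_pot [0.75  0.238 0.   ]
scene hammer [ 0.514 -0.459  0.   ]
scene screwdriver [ 0.347 -0.421  0.   ]
top [370.8, 175.3] [[369.04001249 174.26238203]]
[(0.52, array([   4.2, -201.2,   80. ]))]
top tape [0.379 0.134 0.   ]
top glue [ 0.677 -0.425  0.   ]
top jar [0.589 0.53  0.   ]
top pencil_pot [ 0.541 -0.247  0.   ]
top hammer [ 0.519 -0.465  0.   ]
top screwdriver [ 0.333 -0.418  0.   ]
51.1333
```

```bash
python3 -c "
from bench import bot
bot.close_job()"
```

```text
the job is handed in; nothing more can be done
```

The trimmer is set up as asked, and I handed the job in at about 51 s of the 70 s. I turned the catch clear and raised the arm to its stop. Then I laid the strip on the bed and pushed it against the fence, and moved the gripper well clear.

**Last checks**
- **Catch:** I drove it to about 1.4 rad, and the pictures show the nose pointing to -x, clear of the arm.
- **Arm:** It met its stop with a force rise of about 17 N and stayed up after release. The handle shows within about 2 px of where it should be at 0.96 rad, in both cameras.
- **Strip against the fence:** Two pushes at different places along it both stopped with the tool at x = 29.9 mm. No gap shows along the fence in either picture.
- **Overhang:** The other end lies about 60 mm inside the bed's far edge, which gives about 30 mm of overhang, good to roughly 2 mm.
- **Other things:** The tape, glue, jar, hammer and screwdriver all measure where they were, to within the networks' scatter (up to about 13 mm, glue in the top view).

**What failed or disagreed**
- My first push attempt stopped at once because the fingers touched the bed, about 4 N. I repeated it about 2 mm higher.
- On the last look, the top camera's networks put the catch tab and the pencil pot in wrong places. The pictures and the scene camera show both where they should be.

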